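# Dress the sealing groove with the ball tool

## Task

Lift the ball tool (long square handle, ball end) up and off its hooks and run its ball slowly and lightly through the zigzag sealing groove of the housing, down in the groove all the way, in one pass from the end by the cable gland to the other end, no faster than about 3 cm per second. Then hang the tool back, upright, on the hooks it came from and let go. Leave the blade tool and the other things where they are.

Things in the scene. Friction and masses are not known exactly. Their poses are not given: they have to be found in the camera images.
- ball_tool: Ball tool, upright, 165 mm tall, 0.12 kg. Origin at its lowest point, the bottom of the 10 mm steel ball; z runs up the tool. Shaft 7 mm diameter; steel collar 32 x 32 x 5 mm, underside at z = 100 mm, by which it hangs on one of the rack's double hooks; long black square handle, 20 x 20 mm, from z = 105 to 165 mm, sides along x and y.
- blade_tool: The blade tool, to be left alone: same build and origin, but it ends in a flat blade 24 mm wide and has a short round handle, 28 mm diameter, from z = 105 to 137 mm.
- rack: Fixed rack, base 85 x 116 x 10 mm, origin under the middle. Double hooks at y = -42 and +42 mm (84 mm apart) point to its -x, roughly at the robot: level prongs, tops at z = 130 mm, 14 mm apart inside, 28 mm outside, from a crossbar (front x = +22 mm, top z = 130 mm) to x = -28 mm; from x = -22 mm the tips turn up 8 mm, so lift tools over them and draw out to -x. Hung collars centre at x = 0.
- housing: Fixed grey housing, 166 x 96 mm, origin under its middle, long side along x; dark cable gland (24 mm thick, 26 mm long) on its -x end. It stands on four 12 mm feet. The top at z = 36 mm carries a Z-shaped sealing groove between rounded aluminium lips: 14 mm wide inside, 9 mm deep (lip tops z = 45 mm), closed at both ends 9 mm beyond seam_0 and seam_6.
- reel: Bystander: reel of wire lying flat, 56 mm diameter, 29 mm high, origin at the centre of its underside.
- tape: Bystander: roll of black tape lying flat, 62 mm diameter, 19 mm high, origin at the centre of its underside.
- seam_0 (a point): Point on the floor of the groove, on its centre line: start end, nearest the cable gland. The groove runs straight from point to point.
- seam_1 (a point): Point on the floor of the groove, on its centre line: middle of first straight. The groove runs straight from point to point.
- seam_2 (a point): Point on the floor of the groove, on its centre line: first bend. The groove runs straight from point to point.
- seam_3 (a point): Point on the floor of the groove, on its centre line: middle of the slanting part. The groove runs straight from point to point.
- seam_4 (a point): Point on the floor of the groove, on its centre line: second bend. The groove runs straight from point to point.
- seam_5 (a point): Point on the floor of the groove, on its centre line: middle of last straight. The groove runs straight from point to point.
- seam_6 (a point): Point on the floor of the groove, on its centre line: finish end. The groove runs straight from point to point.
Not all that is in view belongs to the job. What is shaped like the ball_tool but green, red or turquoise is not meant.

How it is judged:
On the way, in this order (a step that is already met when the one before it is completed fails the run):
1. the ball tool is off its hooks, held clear of the rack (distance of ball_tool from where it was at the start of the episode above 0.07 m), for 0.1 s.
2. the ball is down in the groove at seam_0 (start end, nearest the cable gland): its lowest point within 9 mm of the point (distance between ball_tool and seam_0 below 0.009 m), for 0.25 s.
3. the ball is down in the groove at seam_1 (middle of first straight): its lowest point within 9 mm of the point (distance between ball_tool and seam_1 below 0.009 m), for 0.25 s.
4. the ball is down in the groove at seam_2 (first bend): its lowest point within 9 mm of the point (distance between ball_tool and seam_2 below 0.009 m), for 0.25 s.
5. the ball is down in the groove at seam_3 (middle of the slanting part): its lowest point within 9 mm of the point (distance between ball_tool and seam_3 below 0.009 m), for 0.25 s.
6. the ball is down in the groove at seam_4 (second bend): its lowest point within 9 mm of the point (distance between ball_tool and seam_4 below 0.009 m), for 0.25 s.
7. the ball is down in the groove at seam_5 (middle of last straight): its lowest point within 9 mm of the point (distance between ball_tool and seam_5 below 0.009 m), for 0.25 s.
8. the ball is down in the groove at seam_6 (finish end): its lowest point within 9 mm of the point (distance between ball_tool and seam_6 below 0.009 m), for 0.25 s.
At the end, for the whole second after the job is handed in: The ball tool hangs at rest on the hooks it came from: its lowest point within 15 mm of where it started, tilted less than 0.12 rad; the blade tool within 20 mm of where it started (distance of ball_tool from where it was at the start of the episode below 0.015 m and angle between ball_tool's own z axis and vertical below 0.12 rad and linear speed of ball_tool below 0.03 m/s and distance of blade_tool from where it was at the start of the episode below 0.02 m); the robot touches nothing.
It fails at once if the ball tool is pressed on the housing with more than 45 N (contact force between ball_tool and housing above 45 N).
It fails at once if the blade tool is moved more than 20 mm (distance of blade_tool from where it was at the start of the episode above 0.02 m).
It fails at once if the reel is moved more than 30 mm (distance of reel from where it was at the start of the episode above 0.03 m).
It fails at once if the tape is moved more than 30 mm (distance of tape from where it was at the start of the episode above 0.03 m).
It also fails if it takes over 58 s, if anything falls off the work surface, if the arm or the gripper's body presses on something with over 40 N, if the wrist force passes 120 N, or if a joint passes its speed limit or range.

## Robot

A 6-joint arm with a two-finger parallel gripper is mounted at the origin on the work surface; the furniture and walls round the work are solid. World frame = base frame: x ahead of the robot, y to its left, z up, the work surface at z = 0. Lengths are in m, angles in rad, forces in N, time in s.
With the tool pointing down it reaches from about 0.25 to 0.8 m from the base axis. Payload 8.5 kg.
Tool frame: the origin (TCP) lies at the very end of the fingers, on their centre line; the grasp point (between the pads) lies behind it (r.grip_point_offset is the z of the grasp point in the tool frame, in m); z points along the fingers, y is the line along which they close (so a half turn about z gives the same grasp; the last joint's range is limited). The gripper opens to 85 mm and grips with 20 to 120 N. Pads are 22 mm wide; open, the fingers measure 114 mm over their backs; the gripper's body (76 mm by 85 mm) begins 54 mm behind the grasp point. The pads swing forward as they close: fully open they stand 13 mm farther back than shut.
Start: joints at [1.167, 0.238, -0.013, 1.319, 0, 1.571], TCP at [0.206, 0.483, 0.231] pointing down, gripper open.
Joint ranges: [-2.66, 2.66], [-1.03, 1.9], [-1.14, 1.46], [-1.82, 2.27], [-1.45, 1.34], [-3.14, 3.14]. Speed limits (rad/s): [2.22, 2.22, 2.79, 3.14, 3.14, 3.14].

## Interface

Orientations are given as [roll, pitch, yaw] about the fixed x, y, z axes, in that order (R = Rz(yaw) Ry(pitch) Rx(roll)).
In Python, from rig import sensors, cams, workorder, r gives the robot as it stands.
- The arm moves only by the shell command python3 -m jog 'ROWS' [FORCE]. ROWS is JSON, a list of rows, each an object with "delta_pos": the shift along the world's x, y, z in mm, a list of three; "rot": the turn, a rotation vector about the world's x, y, z in degrees, a list of three; "fingers": the opening, from -1 (shut) to 1 (fully open). In form: [{"delta_pos": [x, y, z], "rot": [ax, ay, az], "fingers": fingers}, ...]. A call has 1 to 8 rows; each row is the pose to reach, as a shift and turn from the pose commanded when the call began; what a row does not reach only later rows make up. A row lasts 1/8 s, in which the tool goes at most 62.5 mm and 10.7 degrees, less where a joint would pass 70% of its speed; a pose out of reach is approached as far as the arm can. A call with a gripper value outside its range is refused whole. The fingers move at their own pace and stop on an object; FORCE is the grip in N (left out, the last holds). Time passes only in rows, so rows that repeat a pose let the fingers close. It gives the time, the measured TCP pose, the force, the opening and the grip force at its end, in the units of the state.
- sensors.observe(): the state, without advancing time (a new reading comes with each control period).
- cams.get_image(name): name is "side" or "top" or "wrist"; returns the picture (400x640x3 uint8, red, green, blue); there is no depth.
- cams.camera_params(name): a dict with "fov_y" (degrees; the focal length in pixels is half the picture's height over the tangent of half this angle, whatever the lens; pixels are square), "cx", "cy" (the principal point, pixels), "dist" ([k1, k2, p1, p2, k3] as OpenCV has them; the pictures are not rectified), "R" (3x3) and "t" (3): a world point X has camera coordinates R X + t. Camera axes: x right, y down, z forward; pixel columns grow to the right and rows downward; lengths in m; the calibration is good to about 2 mm. A picture is of the moment at which its call begins: read the wrist's pose just before it. camera_params takes no time and is no camera call; for the wrist camera it gives the pose at the moment of the call.
- workorder.sign_off(): hands the job in; it is judged then, once.
Trained networks look in the newest picture that a camera, given by its name, has taken for a name from the list of things; names that differ only in an ending like _2 or _b are one class to them, and where a whole thing is asked for, a point or a joint stands for the part that bears it (a point fixed in the world has none). Each returns a list of dicts, best first, with "conf" (0 to 1); they miss things now and then, are a little off and sometimes report something else, mostly with a low value. They report only what shows in the picture. A call takes as long as a camera call. They do not tell look-alikes from the thing itself.
- cams.regions_of(target, camera): "mask" (400x640 bool, what is visible of it).
- cams.pinpoint(target, camera): "location" ([x, y, z] in m, in the coordinates of the camera as it stood for that picture, good to about 4 mm: a listed point, or the origin of a listed thing).
The state is a dict: "time_s": time; "q": joint angles; "qvel": joint speeds; "effort": joint torques, N m; "position": TCP position; "orientation": TCP orientation; "force": force on the tool from outside, world axes, zero at the start; "moment": the same for the moment, N m; "gripper_width": finger opening in m; "grip_force": force on a finger pad.
Only numpy, scipy, OpenCV 4.12 (cv2) and the standard library are available. Lean on these libraries where they do the work, as an engineer would, in place of code of your own. Each camera call takes 0.05 s, during which the arm holds its last target. There are 200 camera calls.

## Working session

There is one attempt and no reset: what is moved stays moved. The work goes in short steps, Python scripts to look and compute and a shell command to move; the robot and the scene stay as the last step left them, time stands still between calls to the robot, and variables do not carry over. Pictures are saved under pics/ and viewed, at most 10 in all, crops included, and the job is handed in when it is done.

```bash
mkdir -p pics
cat > h.py <<'E'
import numpy as np, cv2
from rig import sensors, cams, workorder, r
def world(name,p):
    c=cams.camera_params(name); return np.array(c["R"]).T@(np.array(p)-np.array(c["t"]))
def find(t,cam):
    return [(round(d["conf"],2),np.round(world(cam,d["location"])*1000,1).tolist()) for d in cams.pinpoint(t,cam)[:4]]
def snap(cam,fn):
    im=cams.get_image(cam); cv2.imwrite('pics/'+fn,im[:,:,::-1]); return im
E
python3 - <<'E'
from h import *
s=sensors.observe(); print(s["time_s"],s["position"],s["orientation"],s["gripper_width"],r.grip_point_offset)
for cam in ("side","top"):
    snap(cam,cam+"0.png")
    c=cams.camera_params(cam); print(cam,-np.array(c["R"]).T@c["t"],c["fov_y"])
    for t in ["ball_tool","blade_tool","rack","housing","reel","tape"]+["seam_%d"%i for i in range(7)]: print(t,find(t,cam))
print(sensors.observe()["time_s"])
E
```

```text
0.0 [0.2061127  0.4823969  0.23066617] [-3.14013939e+00 -1.06367898e-05  2.73780086e+00] 0.0855731961943436 -0.0187
side [ 0.04291549 -0.18419476  0.91870841] 57.42413338836299
ball_tool [(0.76, [346.5, -386.1, -1.5]), (0.67, [358.6, -248.7, -2.1]), (0.62, [638.0, -79.8, 27.8]), (0.52, [387.0, 137.7, -1.6])]
blade_tool [(0.63, [659.4, -160.9, 32.3])]
rack [(0.89, [644.9, -119.8, -0.9])]
housing [(0.76, [442.4, -111.8, -2.5])]
reel [(0.77, [422.2, 51.2, -3.2])]
tape [(0.82, [504.7, 221.9, -3.2])]
seam_0 [(0.93, [403.0, -122.6, 29.7]), (0.91, [422.4, -128.8, 30.5]), (0.91, [466.0, -101.5, 29.5]), (0.91, [503.9, -112.1, 34.1])]
seam_1 [(0.93, [403.0, -122.6, 29.7]), (0.91, [422.4, -128.8, 30.5]), (0.91, [466.0, -101.5, 29.5]), (0.91, [503.9, -112.1, 34.1])]
seam_2 [(0.93, [403.0, -122.6, 29.7]), (0.91, [422.4, -128.8, 30.5]), (0.91, [466.0, -101.5, 29.5]), (0.91, [503.9, -112.1, 34.1])]
seam_3 [(0.93, [403.0, -122.6, 29.7]), (0.91, [422.4, -128.8, 30.5]), (0.91, [466.0, -101.5, 29.5]), (0.91, [503.9, -112.1, 34.1])]
seam_4 [(0.93, [403.0, -122.6, 29.7]), (0.91, [422.4, -128.8, 30.5]), (
[... 1024 characters left out ...]
.8]), (0.76, [420.9, -126.1, 33.0])]
seam_2 [(0.89, [376.8, -114.3, 37.5]), (0.89, [499.5, -111.9, 35.2]), (0.84, [399.8, -126.4, 33.8]), (0.76, [420.9, -126.1, 33.0])]
seam_3 [(0.89, [376.8, -114.3, 37.5]), (0.89, [499.5, -111.9, 35.2]), (0.84, [399.8, -126.4, 33.8]), (0.76, [420.9, -126.1, 33.0])]
seam_4 [(0.89, [376.8, -114.3, 37.5]), (0.89, [499.5, -111.9, 35.2]), (0.84, [399.8, -126.4, 33.8]), (0.76, [420.9, -126.1, 33.0])]
seam_5 [(0.89, [376.8, -114.3, 37.5]), (0.89, [499.5, -111.9, 35.2]), (0.84, [399.8, -126.4, 33.8]), (0.76, [420.9, -126.1, 33.0])]
seam_6 [(0.89, [376.8, -114.3, 37.5]), (0.89, [499.5, -111.9, 35.2]), (0.84, [399.8, -126.4, 33.8]), (0.76, [420.9, -126.1, 33.0])]
1.4
```

```bash
python3 -c "
import cv2,numpy as np
cv2.imwrite('pics/both.png',cv2.resize(np.vstack([cv2.imread('pics/side0.png'),cv2.imread('pics/top0.png')]),(480,600)))"
```

```text
(no output)
```

View pics/side0.png

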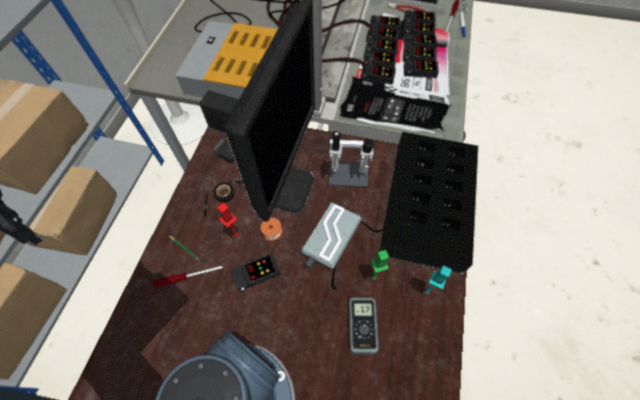

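View pics/top0.png

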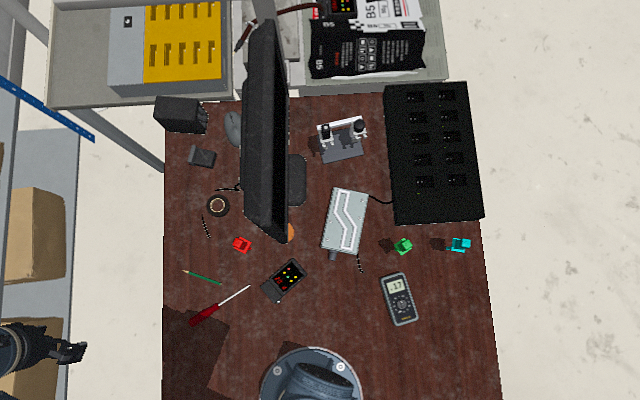

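Side view: housing with white Z groove at about (332,233), gland at its near end (310,263), rack at (350,160); a monitor stands left of both at (270,120). Top view: housing (345,220), gland (332,255), rack (342,135), ball tool (left hook, square) at ~(324,130), blade ~(358,125). Next I enlarge both.

Run:
```python
import cv2,numpy as np
a=cv2.imread('pics/side0.png');b=cv2.imread('pics/top0.png')
f=lambda i,x,y:cv2.resize(i[y:y+150,x:x+100],(400,600),interpolation=cv2.INTER_CUBIC)
cv2.imwrite('pics/crop.png',np.hstack([f(a,290,125),f(b,295,110)]))
```

```text
(no output)
```

View pics/crop.png

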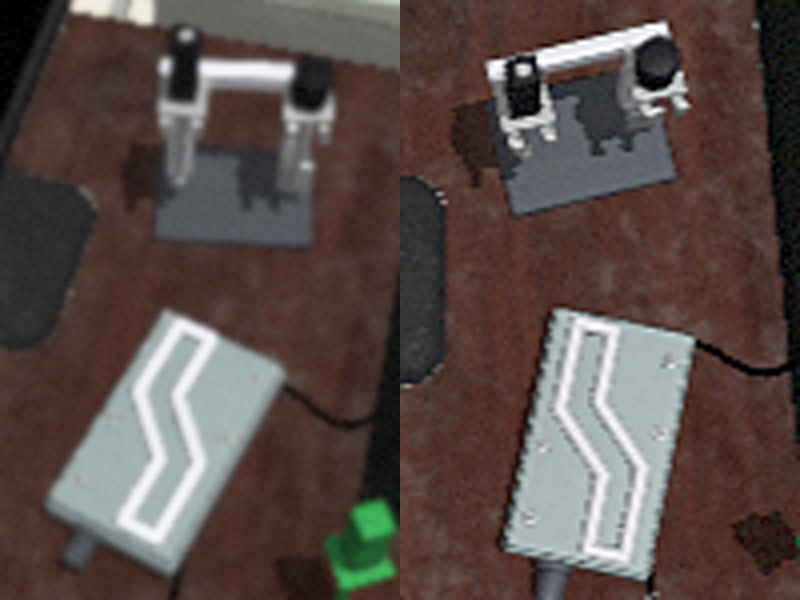

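The crop shows ball tool (black square handle, left hooks), blade (round handle, right hooks), and the Z lips; corner pixels read from it go into the calculation.

```bash
cat >> h.py <<'E'
def ray(cam,uv,c=None):
    c=c or cams.camera_params(cam); f=200/np.tan(np.radians(c["fov_y"]/2))
    K=np.array([[f,0,c["cx"]],[0,f,c["cy"]],[0,0,1]])
    n=cv2.undistortPoints(np.array([[uv]],float),K,np.array(c["dist"],float))[0,0]
    R=np.array(c["R"]); return -R.T@np.array(c["t"]), R.T@np.array([n[0],n[1],1])
def onz(cam,uv,z,c=None):
    o,d=ray(cam,uv,c); return np.round(1000*(o+d*(z-o[2])/d[2]),1)[:2]
def tri(a,b):
    o,d=ray("side",a);p,e=ray("top",b)
    s=np.linalg.lstsq(np.stack([d,-e],1),p-o,rcond=None)[0]
    return np.round(500*(o+d*s[0]+p+e*s[1]),0), round(1000*np.linalg.norm(o+d*s[0]-p-e*s[1]),1)
E
python3 - <<'E'
from h import *
T={'rack':(.01,[(513,212),(675,178)],[(155,242),(312,247)]),
'house':(.036,[(503,550),(648,578),(695,338),(553,310)],[(47,503),(172,577),(287,372),(167,310)]),
'lips':(.045,[(582,553),(635,563),(553,410),(605,472),(595,402),(648,465),(570,318),(620,328)],
[(118,520),(160,542),(135,390),(165,462),(175,397),(207,463),(172,318),(215,335)])}
for n,(z,t,s) in T.items():
    for a,b in zip(t,s): print(n,onz("top",(295+(a[0]-400)/4,110+a[1]/4),z),onz("side",(290+b[0]/4,125+b[1]/4),z))
print("mon bottom",tri((267,218),(286,242)),"top near",tri((230,130),(244,207)),"top far",tri((313,3),(262,25)))
c=cams.camera_params("wrist");s=sensors.observe();print(-np.array(c["R"]).T@c["t"]-s["position"],np.array(c["R"])[2])
E
```

```text
rack [604.7 -68.6] [597.1 -73.3]
rack [ 621.9 -181.3] [ 619.8 -185.4]
house [373.2 -48.2] [371.8 -53.6]
house [ 349.5 -140. ] [ 342.7 -142.8]
house [ 504.2 -182.9] [ 501.7 -186.4]
house [528.9 -90.7] [529.3 -97. ]
lips [367.4 -98.5] [ 368.1 -101.7]
lips [ 359.  -131.8] [ 360.1 -130.9]
lips [460.7 -86.1] [459.9 -90.8]
lips [ 418.3 -116.8] [ 414.1 -121.8]
lips [ 464.2 -113.6] [ 461.2 -117.8]
lips [ 421.1 -144.8] [ 419.9 -148.3]
lips [ 520.9 -101.2] [ 519.  -102.6]
lips [ 512.2 -133.4] [ 513.1 -133.9]
mon bottom (array([381.,  28., 167.]), np.float64(3.5)) top near (array([424.,  78., 411.]), np.float64(3.4)) top far (array([758.,  20., 449.]), np.float64(25.5))
[-0.07695695  0.03221454  0.14164808] [ 0.29789872 -0.12722066 -0.94608206]
```

```bash
python3 -m jog '[{"delta_pos":[-24,-56,25],"rot":[0,0,8],"fingers":0.6},{"delta_pos":[-48,-112,50],"rot":[0,0,16],"fingers":0.6},{"delta_pos":[-72,-168,75],"rot":[0,0,24],"fingers":0.6},{"delta_pos":[-96,-224,100],"rot":[0,0,33],"fingers":0.6},{"delta_pos":[-54,-247,100],"rot":[0,0,33],"fingers":0.6},{"delta_pos":[-15,-277,100],"rot":[0,0,33],"fingers":0.6},{"delta_pos":[18,-313,100],"rot":[0,0,33],"fingers":0.6},{"delta_pos":[43,-355,100],"rot":[0,0,33],"fingers":0.6}]'
python3 - <<'E'
from h import *
s=sensors.observe();print(s["q"])
for uv in [(288,242),(289,150),(288,80)]: print(onz("top",uv,.167))
for uv in [(267,218),(290,165),(313,115)]: print(onz("side",uv,.167))
print(cams.camera_params("wrist")["fov_y"])
E
```

```text
time_s: 2.4
position: [0.2502, 0.1266, 0.3314]
orientation: [3.141, 0.001, -2.969]
force: [1.0, 0.1, 0.4]
gripper_width: 0.0684
grip_force: 0.0
[ 4.68383924e-01 -2.04859960e-01 -2.13653247e-01  1.56094401e+00
 -1.09407761e-04  2.95809451e-01]
[380.   24.7]
[598.8  12.5]
[779.2   6.9]
[381.8  26.1]
[537.3  15.4]
[7.108e+02 1.000e-01]
68.54869651107842
```

```bash
python3 -m jog '[{"delta_pos":[19,-45,0],"rot":[0,0,0],"fingers":0.6},{"delta_pos":[29,-93,0],"rot":[0,0,0],"fingers":0.6},{"delta_pos":[31,-142,0],"rot":[0,0,0],"fingers":0.6},{"delta_pos":[27,-190,0],"rot":[0,0,0],"fingers":0.6},{"delta_pos":[50,-230,5],"rot":[0,0,0],"fingers":0.6},{"delta_pos":[90,-250,10],"rot":[0,0,0],"fingers":0.6},{"delta_pos":[120,-250,10],"rot":[0,0,0],"fingers":0.6},{"delta_pos":[120,-250,10],"rot":[0,0,0],"fingers":0.6}]'
python3 - <<'E'
from h import *
snap("wrist","w1.png"); print(cams.camera_params("wrist"))
for t in ["ball_tool","blade_tool","rack","housing","seam_0"]: print(t,find(t,"wrist"))
for d in cams.pinpoint("seam_0","wrist"): print(round(d["conf"],2),world("wrist",d["location"]).round(4))
E
```

```text
time_s: 3.4
position: [0.3706, -0.1227, 0.3406]
orientation: [3.141, -0.001, -2.97]
force: [-0.9, 0.9, -0.1]
gripper_width: 0.0681
grip_force: 0.0
{'fov_y': 68.54869651107842, 'cx': 318.38539641607935, 'cy': 203.9745253564389, 'dist': array([-0.05300408,  0.        ,  0.        ,  0.        ,  0.        ]), 'R': array([[-1.72139542e-01,  9.85072519e-01, -3.33849390e-04],
       [ 9.32420865e-01,  1.63048064e-01,  3.22500635e-01],
       [ 3.17740947e-01,  5.52038234e-02, -9.46569189e-01]]), 't': array([ 0.18460653, -0.40107605,  0.37309443])}
ball_tool [(0.83, [385.0, 138.4, -2.6]), (0.79, [357.7, -247.1, -1.0]), (0.69, [350.9, -382.8, 1.4]), (0.68, [642.4, -74.8, 32.1])]
blade_tool [(0.83, [655.9, -157.1, 32.6])]
rack [(0.59, [650.4, -119.6, -3.2]), (0.47, [463.7, -98.6, 36.2])]
housing [(0.88, [443.1, -116.6, 2.6])]
seam_0 [(0.94, [462.0, -100.7, 40.2]), (0.93, [443.3, -115.1, 33.0]), (0.92, [487.6, -110.2, 35.3]), (0.83, [420.5, -130.8, 39.8])]
0.94 [ 0.4622 -0.1008  0.0403]
0.93 [ 0.4434 -0.1151  0.033 ]
0.92 [ 0.4877 -0.1102  0.0354]
0.83 [ 0.4206 -0.1309  0.0398]
0.83 [ 0.5031 -0.1151  0.0362]
0.66 [ 0.3796 -0.1159  0.0365]
0.61 [ 0.3972 -0.1216  0.0378]
```

View pics/w1.png

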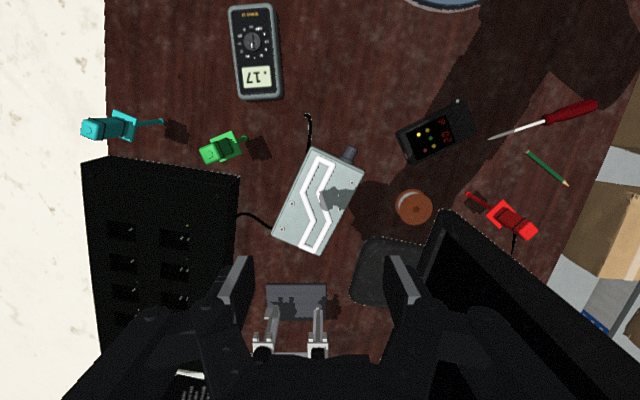

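The wrist view shows the housing at (318,200), the rack with both tools at (263–318,345), monitor lower right, and nothing in the way. All seven seam points agree with the housing geometry. I move over the ball tool handle.

```bash
python3 -m jog '[{"delta_pos":[54,0,0],"rot":[0,0,0],"fingers":0.6},{"delta_pos":[108,8,-10],"rot":[0,0,0],"fingers":0.6},{"delta_pos":[162,18,-25],"rot":[0,0,0],"fingers":0.6},{"delta_pos":[216,30,-40],"rot":[0,0,0],"fingers":0.6},{"delta_pos":[270,45,-60],"rot":[0,0,0],"fingers":0.6},{"delta_pos":[270,45,-79],"rot":[0,0,0],"fingers":0.6},{"delta_pos":[270,45,-79],"rot":[0,0,0],"fingers":0.6}]'
python3 - <<'E'
from h import *
im=snap("wrist","w2.png"); s=sensors.observe()
for t in ["ball_tool","blade_tool","rack"]: print(t,find(t,"wrist"))
# project predicted handle top corners + TCP axis points, draw
c=cams.camera_params("wrist"); f=200/np.tan(np.radians(c["fov_y"]/2)); K=np.array([[f,0,c["cx"]],[0,f,c["cy"]],[0,0,1]])
a=.1716; R=np.array([[np.cos(a),-np.sin(a)],[np.sin(a),np.cos(a)]])
P=[[*(np.array([.641,-.078])+R@np.array(v)*.01),.195] for v in [(1,1),(1,-1),(-1,-1),(-1,1)]]
uv=cv2.projectPoints(np.array(P),cv2.Rodrigues(np.array(c["R"]))[0],np.array(c["t"]),K,c["dist"])[0][:,0]
print(uv); o=im[:,:,::-1].copy(); cv2.polylines(o,[uv.astype(int)],True,(0,255,0),1)
cv2.imwrite('pics/w2c.png',cv2.resize(o[200:400,180:447],(800,600)))
E
```

```text
time_s: 4.62
position: [0.6386, -0.0768, 0.2604]
orientation: [3.141, -0.004, -2.969]
force: [-0.5, 0.0, -0.2]
gripper_width: 0.0683
grip_force: 0.0
ball_tool [(0.78, [645.4, -76.0, 34.1])]
blade_tool [(0.8, [657.7, -158.7, 33.5])]
rack [(0.83, [653.2, -119.1, 1.6])]
[[330.82849471 232.0055855 ]
 [305.3632823  231.97091156]
 [304.99660224 208.01314963]
 [331.21551385 208.04574724]]
```

View pics/w2c.png

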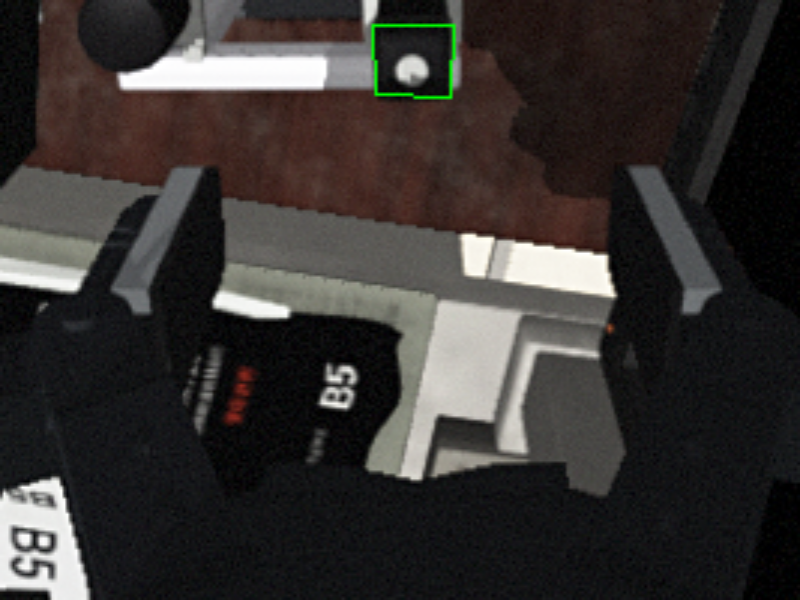

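The predicted handle-top box lies on the black handle; its white centre dot at (411,69) sits ~2 mm further in +x than assumed. The fingers straddle the handle. I descend.

```bash
python3 -m jog '[{"delta_pos":[3,-1,-35],"rot":[0,0,0],"fingers":0.6},{"delta_pos":[3,-1,-70],"rot":[0,0,0],"fingers":0.6},{"delta_pos":[3,-1,-95],"rot":[0,0,0],"fingers":0.6},{"delta_pos":[3,-1,-106],"rot":[0,0,0],"fingers":0.6},{"delta_pos":[3,-1,-106],"rot":[0,0,0],"fingers":0.6}]' 60
```

```text
time_s: 5.45
position: [0.6422, -0.0785, 0.157]
orientation: [-3.141, 0.001, -2.97]
force: [0.8, -0.1, 0.2]
gripper_width: 0.0681
grip_force: 0.0
```

```bash
python3 -m jog '[{"delta_pos":[0,0,0],"rot":[0,0,0],"fingers":-0.2},{"delta_pos":[0,0,0],"rot":[0,0,0],"fingers":-0.4},{"delta_pos":[0,0,0],"rot":[0,0,0],"fingers":-0.7},{"delta_pos":[0,0,0],"rot":[0,0,0],"fingers":-1},{"delta_pos":[0,0,0],"rot":[0,0,0],"fingers":-1},{"delta_pos":[0,0,0],"rot":[0,0,0],"fingers":-1}]' 60
```

```text
time_s: 6.2
position: [0.6427, -0.0783, 0.1571]
orientation: [-3.141, 0.001, -2.969]
force: [-0.0, 0.4, 5.2]
gripper_width: 0.0194
grip_force: 58.5
```

```bash
python3 -m jog '[{"delta_pos":[0,0,8],"rot":[0,0,0],"fingers":-1},{"delta_pos":[0,0,22],"rot":[0,0,0],"fingers":-1},{"delta_pos":[0,0,24],"rot":[0,0,0],"fingers":-1},{"delta_pos":[-25,-4,26],"rot":[0,0,0],"fingers":-1},{"delta_pos":[-59,-10,28],"rot":[0,0,0],"fingers":-1},{"delta_pos":[-95,-16,50],"rot":[0,0,0],"fingers":-1},{"delta_pos":[-120,-25,70],"rot":[0,0,0],"fingers":-1},{"delta_pos":[-120,-25,70],"rot":[0,0,0],"fingers":-1}]'
python3 - <<'E'
from h import *
im=snap("wrist","w3.png"); print(find("ball_tool","wrist"),find("housing","wrist"),find("blade_tool","wrist"))
snap("side","s3.png"); print(find("ball_tool","side"))
for d in cams.pinpoint("seam_0","wrist"): print(round(d["conf"],2),world("wrist",d["location"]).round(4))
E
```

```text
time_s: 7.2
position: [0.5217, -0.1038, 0.2283]
orientation: [-3.14, 0.003, -2.97]
force: [0.6, -0.2, -1.4]
gripper_width: 0.0196
grip_force: 58.8
[(0.58, [360.2, -246.9, -6.0])] [(0.93, [445.4, -115.2, 0.8])] [(0.75, [502.1, -113.6, 32.4]), (0.52, [658.8, -155.1, 30.2])]
[(0.74, [346.5, -385.4, 1.1]), (0.73, [466.1, -106.1, 30.8]), (0.61, [360.3, -248.7, -6.2]), (0.54, [518.0, -104.1, 97.1])]
0.95 [ 0.465  -0.0974  0.0294]
0.94 [ 0.4014 -0.1218  0.0343]
0.91 [ 0.3791 -0.1162  0.0304]
0.78 [ 0.4433 -0.1155  0.0282]
0.71 [ 0.4241 -0.128   0.0332]
0.66 [ 0.5046 -0.1149  0.029 ]
0.61 [ 0.4878 -0.1087  0.0327]
```

View pics/w3.png

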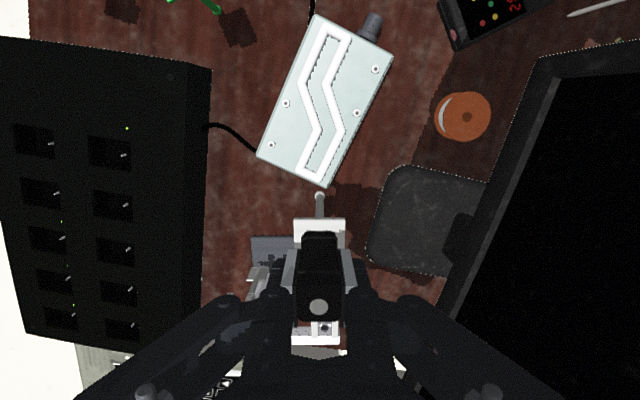

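The tool is held upright; ball at about (319,196), groove fully visible between (335,30) and (312,180). I fit the lip contour on the z = 45 mm plane and locate the ball.

Run:
```python
from h import *
c=cams.camera_params("wrist")
def fit(im,cam,c,name):
    f=200/np.tan(np.radians(c["fov_y"]/2)); K=np.array([[f,0,c["cx"]],[0,f,c["cy"]],[0,0,1]])
    xs,ys=np.arange(.33,.56,.0005),np.arange(-.04,-.2,-.0005)
    P=np.array([[x,y,.045] for x in xs for y in ys])
    uv=cv2.projectPoints(P,cv2.Rodrigues(np.array(c["R"]))[0],np.array(c["t"]),K,np.array(c["dist"]))[0][:,0].astype(np.float32).reshape(len(xs),len(ys),2)
    w=cv2.remap(im,uv[...,0],uv[...,1],cv2.INTER_CUBIC)   # rows=x, cols=y(right=-y)
    g=w.min(2); m=(g>225).astype(np.uint8)
    m=cv2.morphologyEx(m,cv2.MORPH_CLOSE,np.ones((5,5)))
    cs,_=cv2.findContours(m,cv2.RETR_EXTERNAL,cv2.CHAIN_APPROX_NONE)
    k=max(cs,key=cv2.contourArea)
    ap=cv2.approxPolyDP(k,6,True)[:,0]
    print(name,cv2.contourArea(k)/4,[(round(330+q[1]*.5,1),round(-40-q[0]*.5,1)) for q in ap])
    cv2.drawContours(w,[k],-1,(255,0,0),1); return w[:,:,::-1]
rd=lambda f:cv2.imread('pics/'+f)[:,:,::-1].copy()
a=fit(rd("w3.png"),"wrist",c,"wrist"); b=fit(rd("top0.png"),"top",cams.camera_params("top"),"top")
cv2.imwrite('pics/warp.png',np.hstack([a,b]))
print("ball",onz("wrist",(319,196.5),.106), "handle dot",onz("wrist",(318,307),.101+.166))
```

```text
wrist 6152.25 [(np.float64(359.5), np.float64(-134.5)), (np.float64(371.5), np.float64(-93.0)), (np.float64(377.0), np.float64(-94.5)), (np.float64(371.5), np.float64(-98.0)), (np.float64(415.5), np.float64(-110.0)), (np.float64(460.5), np.float64(-86.5)), (np.float64(522.5), np.float64(-104.0)), (np.float64(514.5), np.float64(-132.0)), (np.float64(465.5), np.float64(-120.0)), (np.float64(435.0), np.float64(-137.5)), (np.float64(437.0), np.float64(-143.5)), (np.float64(447.0), np.float64(-146.5)), (np.float64(445.5), np.float64(-149.5)), (np.float64(462.0), np.float64(-144.5)), (np.float64(459.0), np.float64(-159.5)), (np.float64(479.0), np.float64(-167.0))]
top 4451.875 [(np.float64(362.0), np.float64(-125.0)), (np.float64(369.5), np.float64(-100.0)), (np.float64(418.5), np.float64(-113.0)), (np.float64(461.0), np.float64(-88.0)), (np.float64(521.5), np.float64(-105.5)), (np.float64(513.0), np.float64(-131.0)), (np.float64(464.5), np.float64(-117.5)), (np.float64(421.0), np.float64(-142.5))]
ball [ 520.6 -103.3] handle dot [ 518.2 -104.3]
```

View pics/warp.png

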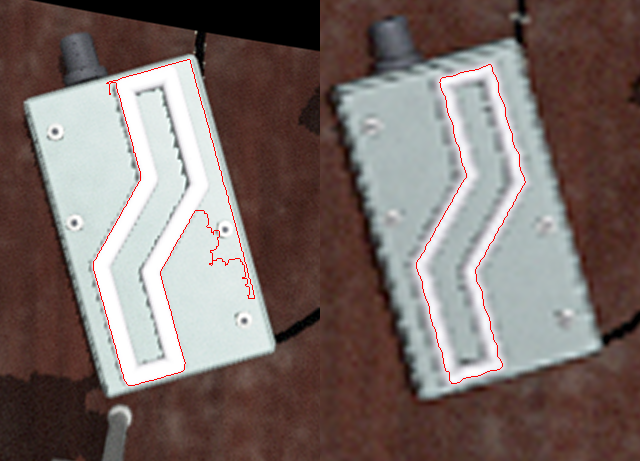

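Contours from both cameras agree within ~2 mm: bends at (419.5,−127.5) and (463,−103), ends (366,−113)/(518,−118). Seam points: s0 (380,−116.3), s2 (420.2,−127.5), s4 (463.2,−102.7), s6 (503,−114). I hover over s0.

```bash
python3 -m jog '[{"delta_pos":[-35,-3,-10],"rot":[0,0,0],"fingers":-1},{"delta_pos":[-75,-7,-20],"rot":[0,0,0],"fingers":-1},{"delta_pos":[-115,-10,-30],"rot":[0,0,0],"fingers":-1},{"delta_pos":[-141,-13,-43],"rot":[0,0,0],"fingers":-1},{"delta_pos":[-141,-13,-43],"rot":[0,0,0],"fingers":-1},{"delta_pos":[-141,-13,-43],"rot":[0,0,0],"fingers":-1}]'
python3 - <<'E'
from h import *
im=snap("wrist","w4.png"); s=snap("side","s4.png"); t=snap("top","t4.png")
f=lambda i,x,y,w,h:cv2.resize(i[y:y+h,x:x+w],(400,600),interpolation=cv2.INTER_CUBIC)
cv2.imwrite('pics/c4.png',np.hstack([f(im,260,100,120,180),f(s,290,195,60,90)])[:,:,::-1])
c=cams.camera_params("wrist"); fo=200/np.tan(np.radians(c["fov_y"]/2)); K=np.array([[fo,0,c["cx"]],[0,fo,c["cy"]],[0,0,1]])
P=np.array([[.380,-.1163,.036],[.4202,-.1275,.036],[.4632,-.1027,.036],[.503,-.114,.036]])
print(cv2.projectPoints(P,cv2.Rodrigues(np.array(c["R"]))[0],np.array(c["t"]),K,np.array(c["dist"]))[0][:,0].round(1))
np.save('c4.npy',c,allow_pickle=True)
E
```

```text
time_s: 8.3
position: [0.3822, -0.1164, 0.1835]
orientation: [-3.141, 0.001, -2.969]
force: [0.8, -0.2, 0.1]
gripper_width: 0.0193
grip_force: 58.7
[[319.4 187.8]
 [302.4 221.9]
 [318.4 260.5]
 [302.9 288.7]]
```

View pics/c4.png

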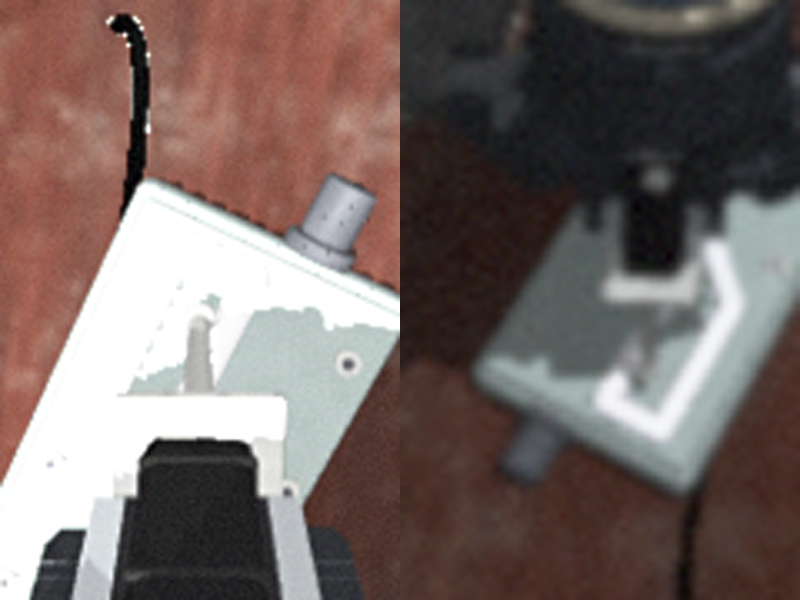

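Ball at ~(320.6,194) in the wrist picture, sitting inside the groove's near end; the lips are nearly saturated, so I stretch the bright range and overlay my estimate.

Run:
```python
from h import *
c=np.load('c4.npy',allow_pickle=True).item(); im=cv2.imread('pics/w4.png')
fo=200/np.tan(np.radians(c["fov_y"]/2)); K=np.array([[fo,0,c["cx"]],[0,fo,c["cy"]],[0,0,1]])
pr=lambda P:cv2.projectPoints(np.array(P,float),cv2.Rodrigues(np.array(c["R"]))[0],np.array(c["t"]),K,np.array(c["dist"]))[0][:,0]
s0=np.array([380,-116.3]);d=np.array([.963,-.269]);n=np.array([.269,.963])
def rect(z,a,h,L): return [[*((s0+p)/1000),z] for p in (-a*d+h*n,L*d+h*n,L*d-h*n,-a*d-h*n)]
S=6;x0,y0=285,160
o=cv2.resize(np.clip((im[y0:y0+60,x0:x0+80].astype(float)-205)*5,0,255).astype(np.uint8),None,fx=S,fy=S,interpolation=cv2.INTER_CUBIC)
q=lambda uv:((uv-[x0-.5,y0-.5])*S).astype(int)
cv2.polylines(o,[q(pr(rect(.045,16.5,14.5,35)))],False,(0,0,255),1)
cv2.polylines(o,[q(pr(rect(.036,9,7,35)))],False,(0,200,0),1)
b=pr([[.3812,-.1159,.0614]])[0];print(b);cv2.circle(o,tuple(q(b)),3,(255,0,0),-1)
cv2.imwrite('pics/c4b.png',cv2.resize(o,(720,540)))
print("ball",onz("wrist",(320.6,194.2),.0614,c))
```

```text
[319.60687975 196.36954277]
ball [ 378.9 -115.4]
```

View pics/c4b.png

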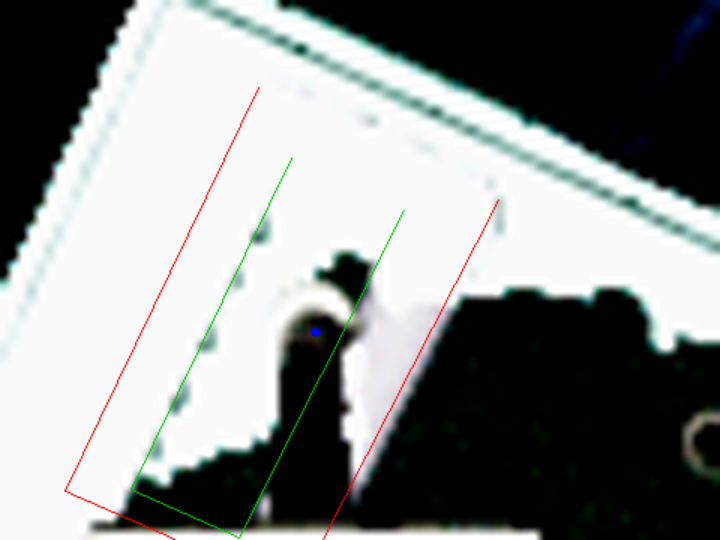

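The overlay matches the lip and floor edges laterally to about 1 mm; the groove end lies ~2 mm nearer the gland, so s0 ≈ (378.5,−115.7). The ball is over the centre line. I lower gently.

```bash
python3 -m jog '[{"delta_pos":[-1.5,0,-5],"rot":[0,0,0],"fingers":-1},{"delta_pos":[-1.5,0,-10],"rot":[0,0,0],"fingers":-1},{"delta_pos":[-1.5,0,-14],"rot":[0,0,0],"fingers":-1},{"delta_pos":[-1.5,0,-17],"rot":[0,0,0],"fingers":-1},{"delta_pos":[-1.5,0,-17],"rot":[0,0,0],"fingers":-1}]'
```

```text
time_s: 9.07
position: [0.3796, -0.1162, 0.1661]
orientation: [3.142, -0.0, -2.969]
force: [-0.8, 0.5, -1.5]
gripper_width: 0.0195
grip_force: 58.8
```

```bash
python3 -m jog '[{"delta_pos":[0,0,-1],"rot":[0,0,0],"fingers":-1},{"delta_pos":[0,0,-2],"rot":[0,0,0],"fingers":-1},{"delta_pos":[0,0,-2],"rot":[0,0,0],"fingers":-1}]'
```

```text
time_s: 9.45
position: [0.3798, -0.1163, 0.1643]
orientation: [-3.141, 0.0, -2.969]
force: [-0.4, 0.4, -0.5]
gripper_width: 0.0198
grip_force: 58.8
```

```bash
python3 -m jog '[{"delta_pos":[0,0,-1],"rot":[0,0,0],"fingers":-1},{"delta_pos":[0,0,-1],"rot":[0,0,0],"fingers":-1}]'; python3 -m jog '[{"delta_pos":[0,0,-1],"rot":[0,0,0],"fingers":-1},{"delta_pos":[0,0,-1],"rot":[0,0,0],"fingers":-1}]'
```

```text
time_s: 9.7
position: [0.3797, -0.1163, 0.1632]
orientation: [-3.142, -0.0, -2.969]
force: [0.6, -0.8, -2.6]
gripper_width: 0.0193
grip_force: 58.8
time_s: 9.95
position: [0.3799, -0.1163, 0.1625]
orientation: [-3.141, 0.0, -2.969]
force: [-0.7, 0.2, 3.6]
gripper_width: 0.0192
grip_force: 59.6
```

```bash
python3 -m jog '[{"delta_pos":[2.6,-0.7,0],"rot":[0,0,0],"fingers":-1},{"delta_pos":[5.2,-1.4,0],"rot":[0,0,0],"fingers":-1},{"delta_pos":[7.8,-2.1,0],"rot":[0,0,0],"fingers":-1},{"delta_pos":[10.4,-2.9,0],"rot":[0,0,0],"fingers":-1},{"delta_pos":[13,-3.6,0],"rot":[0,0,0],"fingers":-1},{"delta_pos":[15.6,-4.3,0],"rot":[0,0,0],"fingers":-1},{"delta_pos":[18.2,-5,0],"rot":[0,0,0],"fingers":-1},{"delta_pos":[20.8,-5.8,0],"rot":[0,0,0],"fingers":-1}]'
```

```text
time_s: 10.95
position: [0.3987, -0.1204, 0.1617]
orientation: [3.137, -0.003, -2.969]
force: [-7.2, 7.8, 6.2]
gripper_width: 0.0192
grip_force: 60.7
```

```bash
python3 -m jog '[{"delta_pos":[0.5,2,0.4],"rot":[0,0,0],"fingers":-1},{"delta_pos":[0.5,2,0.4],"rot":[0,0,0],"fingers":-1}]'
python3 - <<'E'
from h import *
im=snap("wrist","w5.png");s=sensors.observe();print(s["position"],s["force"])
c=cams.camera_params("wrist")
fo=200/np.tan(np.radians(c["fov_y"]/2)); K=np.array([[fo,0,c["cx"]],[0,fo,c["cy"]],[0,0,1]])
S=9;x0,y0=285,160
o=cv2.resize(im[y0:y0+60,x0:x0+80],None,fx=S,fy=S,interpolation=cv2.INTER_CUBIC)
o=cv2.LUT(o,np.array([min(255,i*.5) if i<200 else 100+(i-200)*155/55 for i in range(256)]).astype(np.uint8))[:,:,::-1].copy()
P=np.array([[.3785,-.1157,.036],[.4202,-.1275,.036]])
uv=cv2.projectPoints(P,cv2.Rodrigues(np.array(c["R"]))[0],np.array(c["t"]),K,np.array(c["dist"]))[0][:,0]
cv2.polylines(o,[((uv-[x0-.5,y0-.5])*S).astype(int)],False,(0,200,0),1)
cv2.imwrite('pics/c5.png',o)
E
```

```text
time_s: 11.2
position: [0.4012, -0.12, 0.1625]
orientation: [-3.141, 0.0, -2.969]
force: [-0.5, -0.0, -1.2]
gripper_width: 0.0192
grip_force: 58.7
[ 0.40130254 -0.12007909  0.16253661] [ 0.59359545  0.5203783  -1.05165056]
```

View pics/c5.png

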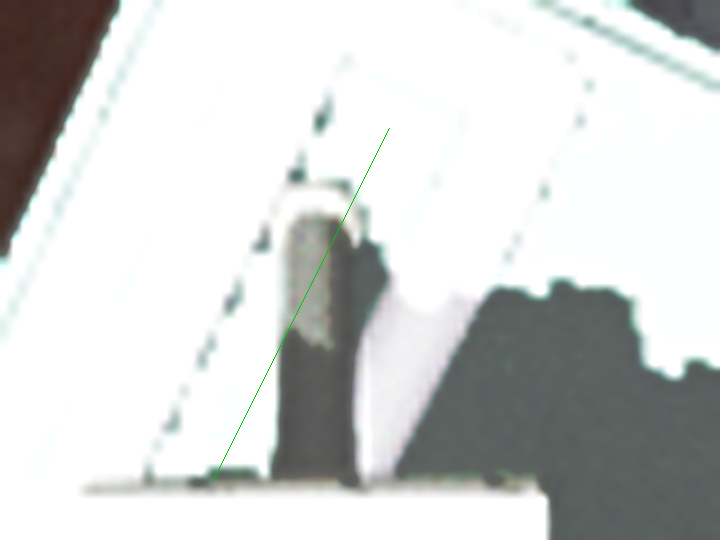

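The ball is in the groove but close to the −y (left) wall; contact forces agree. I shift the path about 1 mm to +y and go on to the first bend.

```bash
python3 -m jog '[{"delta_pos":[2.5,0.2,-0.1],"rot":[0,0,0],"fingers":-1},{"delta_pos":[5.1,-0.5,-0.2],"rot":[0,0,0],"fingers":-1},{"delta_pos":[7.7,-1.2,-0.2],"rot":[0,0,0],"fingers":-1},{"delta_pos":[10.3,-1.9,-0.2],"rot":[0,0,0],"fingers":-1},{"delta_pos":[12.9,-2.6,-0.2],"rot":[0,0,0],"fingers":-1},{"delta_pos":[15.5,-3.3,-0.2],"rot":[0,0,0],"fingers":-1},{"delta_pos":[18.1,-4,-0.2],"rot":[0,0,0],"fingers":-1},{"delta_pos":[20.6,-4.7,-0.2],"rot":[0,0,0],"fingers":-1}]'
```

```text
time_s: 12.25
position: [0.4218, -0.1248, 0.1625]
orientation: [-3.141, 0.0, -2.969]
force: [0.0, -0.4, -1.1]
gripper_width: 0.0192
grip_force: 58.8
```

```bash
python3 -m jog '[{"delta_pos":[0,0,0],"rot":[0,0,0],"fingers":-1},{"delta_pos":[0,0,0],"rot":[0,0,0],"fingers":-1}]'
python3 - <<'E'
from h import *
for cam in ("wrist","side","top"):
    im=snap(cam,"b_%s.png"%cam); print(cam,[ (d[0],d[1]) for d in find("ball_tool",cam) if d[1][2]>15 or 390<d[1][0]<450])
    for d in find("seam_2",cam): print("  seam",d)
E
```

```text
time_s: 12.5
position: [0.4216, -0.1248, 0.1624]
orientation: [-3.142, -0.0, -2.969]
force: [-1.4, 0.3, -1.8]
gripper_width: 0.0195
grip_force: 58.8
wrist [(0.58, [413.6, -125.4, 39.0])]
  seam (0.93, [379.8, -115.8, 36.6])
  seam (0.81, [400.9, -124.5, 36.4])
  seam (0.75, [423.6, -129.1, 34.0])
  seam (0.6, [465.4, -105.0, 32.9])
side [(0.76, [405.1, -124.9, 33.2])]
  seam (0.97, [463.3, -101.6, 29.4])
  seam (0.96, [443.2, -116.7, 33.9])
  seam (0.8, [421.7, -126.3, 30.3])
  seam (0.78, [486.6, -110.0, 34.6])
top [(0.5, [423.4, 51.8, 0.2])]
```

Run:
```python
from h import *
s=sensors.observe();p=s["position"][:2]*1000
for uv in [(319.8,185),(320.2,184),(320.2,186)]: print(onz("wrist",uv,.0415)-p)
a=cv2.imread('pics/w5.png').astype(float);b=cv2.imread('pics/b_wrist.png').astype(float)
print(cv2.phaseCorrelate(a[175:210,305:335].mean(2),b[175:210,305:335].mean(2)))
for n in (a,b):
  print(n[176:200:2,308:334:2].mean(2).astype(int))
```

```text
[-12.35521571  -1.3483894 ]
[-13.35521571  -1.1483894 ]
[-11.55521571  -0.8483894 ]
((-1.0025364450567444, 0.4527131299867939), 0.4096064043173747)
[[255 255 255 255 255 250 255 255 255 255 255 255 255]
 [255 255 255 255 255 230 255 255 255 255 255 255 255]
 [255 255 255 255 249 234 244 225 254 255 255 255 254]
 [255 255 255 255 254 255 255 255 242 255 255 255 254]
 [255 255 255 250 255 223 216 210 241 255 255 254 255]
 [255 255 255 218 248 219 218 188 245 254 255 254 255]
 [255 255 253 254 240 220 220 186 171 184 255 255 255]
 [255 255 255 255 243 223 218 192 180 185 235 255 255]
 [255 248 255 255 242 224 218 187 178 191 239 255 255]
 [255 223 255 255 239 223 221 189 182 216 243 249 254]
 [252 255 255 255 229 220 222 188 177 240 247 250 250]
 [233 255 255 255 195 177 200 194 193 245 249 250 250]]
[[255 255 255 255 254 254 255 253 253 253 253 253 253]
 [255 255 255 255 234 255 254 254 254 253 254 253 253]
 [255 255 255 255 166 237 238 241 254 254 253 253 254]
 [255 255 255 251 252 250 249 250 227 255 253 253 255]
 [255 255 255 254 253 202 196 203 231 215 254 254 255]
 [255 255 227 255 239 200 196 162 201 187 255 255 255]
 [255 255 214 255 219 201 197 168 152 163 255 255 255]
 [255 242 254 254 229 201 200 170 156 169 254 255 255]
 [255 246 254 254 230 203 196 165 157 201 236 255 255]
 [233 255 253 254 219 204 197 168 162 228 238 242 241]
 [222 255 253 254 211 204 194 167 171 234 242 242 240]
 [253 246 253 255 190 204 196 153 165 226 239 242 241]]
```

The ball lags the TCP by ~12 mm in x: the tool pivoted in the pads under the earlier drag. The ball is at ≈(409,−125), confirmed by both cameras. I firm the grip and continue with the corrected offset.

```bash
python3 -m jog '[{"delta_pos":[0,0,0],"rot":[0,0,0],"fingers":-1},{"delta_pos":[2.4,-0.2,0],"rot":[0,0,0],"fingers":-1},{"delta_pos":[4.8,-0.7,0],"rot":[0,0,0],"fingers":-1},{"delta_pos":[7.2,-1.2,0],"rot":[0,0,0],"fingers":-1},{"delta_pos":[9.6,-1.8,0],"rot":[0,0,0],"fingers":-1},{"delta_pos":[11.8,-2.2,0],"rot":[0,0,0],"fingers":-1},{"delta_pos":[11.8,-2.2,0],"rot":[0,0,0],"fingers":-1}]' 115
cat > off.py <<'E'
from h import *
im=snap("wrist","o%d.png"%int(sensors.observe()["time_s"]*100)); s=sensors.observe();p=s["position"]*1000
a=cv2.imread('pics/w5.png');ref=a[178:196,312:330]
m=cv2.matchTemplate(im[:,:,::-1][150:230,290:350].copy(),ref,cv2.TM_CCOEFF_NORMED);_,v,_,l=cv2.minMaxLoc(m)
uv=(290+l[0]+8,150+l[1]+7);b=onz("wrist",uv,.0415);print("match",v,uv,"ball",b,"off",b-p[:2])
for cam in ("wrist","side"):
    cams.get_image(cam)
    print(cam,[d for d in find("ball_tool",cam) if 370<d[1][0]<540 and d[1][1]<-80],s["force"].round(1))
E
python3 off.py
```

```text
time_s: 13.82
position: [0.4337, -0.127, 0.1625]
orientation: [-3.141, 0.0, -2.969]
force: [-0.4, -0.7, -0.4]
gripper_width: 0.0185
grip_force: 112.0
match 0.8176586031913757 (320, 185) ball [ 421.1 -128.2] off [-12.45583239  -1.22860497]
wrist [(0.89, [423.4, -130.0, 31.1])] [-0.2 -0.6 -1.1]
side [(0.55, [416.8, -130.2, 33.7])] [-0.2 -0.6 -1.1]
```

```bash
python3 -m jog '[{"delta_pos":[2.1,1.3,0],"rot":[0,0,0],"fingers":-1},{"delta_pos":[4.3,2.6,0],"rot":[0,0,0],"fingers":-1},{"delta_pos":[6.4,3.9,0],"rot":[0,0,0],"fingers":-1},{"delta_pos":[8.6,5.2,0],"rot":[0,0,0],"fingers":-1},{"delta_pos":[10.7,6.5,0],"rot":[0,0,0],"fingers":-1},{"delta_pos":[12.9,7.8,0],"rot":[0,0,0],"fingers":-1},{"delta_pos":[15,9.1,0],"rot":[0,0,0],"fingers":-1},{"delta_pos":[17.2,10.4,0],"rot":[0,0,0],"fingers":-1}]'; python3 off.py
```

```text
time_s: 15.08
position: [0.4508, -0.1165, 0.1625]
orientation: [-3.141, -0.0, -2.969]
force: [0.6, 0.9, -0.7]
gripper_width: 0.0184
grip_force: 112.0
match 0.8112114071846008 (320, 185) ball [ 438.7 -117.6] off [-12.36931209  -1.20862125]
wrist [(0.96, [439.7, -118.2, 35.2])] [ 0.3  0.2 -1.4]
side [(0.54, [437.2, -117.9, 35.6])] [ 0.3  0.2 -1.4]
```

```bash
python3 -m jog '[{"delta_pos":[2.1,1.3,0],"rot":[0,0,0],"fingers":-1},{"delta_pos":[4.2,2.6,0],"rot":[0,0,0],"fingers":-1},{"delta_pos":[6.3,3.8,0],"rot":[0,0,0],"fingers":-1},{"delta_pos":[8.4,5.1,0],"rot":[0,0,0],"fingers":-1},{"delta_pos":[10.5,6.4,0],"rot":[0,0,0],"fingers":-1},{"delta_pos":[12.6,7.6,0],"rot":[0,0,0],"fingers":-1},{"delta_pos":[14.7,8.9,0],"rot":[0,0,0],"fingers":-1},{"delta_pos":[16.8,10.1,0],"rot":[0,0,0],"fingers":-1}]' && python3 -m jog '[{"delta_pos":[2.1,1.3,0],"rot":[0,0,0],"fingers":-1},{"delta_pos":[4.2,2.6,0],"rot":[0,0,0],"fingers":-1},{"delta_pos":[6.3,3.9,0],"rot":[0,0,0],"fingers":-1},{"delta_pos":[8.3,5.1,0],"rot":[0,0,0],"fingers":-1},{"delta_pos":[8.3,5.1,0],"rot":[0,0,0],"fingers":-1}]'; python3 off.py
```

```text
time_s: 16.32
position: [0.4676, -0.1064, 0.1625]
orientation: [-3.142, -0.0, -2.969]
force: [-0.1, -0.2, -1.2]
gripper_width: 0.0185
grip_force: 112.0
time_s: 16.95
position: [0.4759, -0.1013, 0.1625]
orientation: [-3.141, 0.0, -2.969]
force: [0.4, 0.2, -1.6]
gripper_width: 0.0186
grip_force: 112.0
match 0.8211413025856018 (320, 184) ball [ 462.5 -102.7] off [-13.33757102  -1.42046827]
wrist [(0.8, [468.4, -103.2, 33.6])] [-0.1  0.1 -0.6]
side [(0.61, [461.2, -108.3, 35.1])] [-0.1  0.1 -0.6]
```

```bash
python3 -m jog '[{"delta_pos":[2.5,-0.7,0],"rot":[0,0,0],"fingers":-1},{"delta_pos":[5,-1.4,0],"rot":[0,0,0],"fingers":-1},{"delta_pos":[7.5,-2.1,0],"rot":[0,0,0],"fingers":-1},{"delta_pos":[10,-2.8,0],"rot":[0,0,0],"fingers":-1},{"delta_pos":[12.5,-3.5,0],"rot":[0,0,0],"fingers":-1},{"delta_pos":[15,-4.2,0],"rot":[0,0,0],"fingers":-1},{"delta_pos":[17.5,-4.9,0],"rot":[0,0,0],"fingers":-1},{"delta_pos":[20,-5.6,0],"rot":[0,0,0],"fingers":-1}]'; python3 off.py
```

```text
time_s: 18.2
position: [0.496, -0.107, 0.1625]
orientation: [-3.141, 0.0, -2.969]
force: [0.0, 0.4, -2.0]
gripper_width: 0.0187
grip_force: 112.0
match 0.8131100535392761 (319, 183) ball [ 482.2 -109.5] off [-14.05515149  -2.39002648]
wrist [(0.75, [484.9, -106.4, 34.4])] [ 0.5  0.3 -0.6]
side [(0.8, [479.6, -111.2, 36.8])] [ 0.5  0.3 -0.6]
```

Ball ≈ (483,−108.5), no side force. Last stretch.

```bash
python3 -m jog '[{"delta_pos":[2.5,-0.7,0],"rot":[0,0,0],"fingers":-1},{"delta_pos":[5,-1.4,0],"rot":[0,0,0],"fingers":-1},{"delta_pos":[7.5,-2,0],"rot":[0,0,0],"fingers":-1},{"delta_pos":[10,-2.7,0],"rot":[0,0,0],"fingers":-1},{"delta_pos":[12.5,-3.4,0],"rot":[0,0,0],"fingers":-1},{"delta_pos":[15,-4.1,0],"rot":[0,0,0],"fingers":-1},{"delta_pos":[17.5,-4.8,0],"rot":[0,0,0],"fingers":-1},{"delta_pos":[20,-5.5,0],"rot":[0,0,0],"fingers":-1}]'; python3 -m jog '[{"delta_pos":[1,-0.3,0],"rot":[0,0,0],"fingers":-1},{"delta_pos":[1,-0.3,0],"rot":[0,0,0],"fingers":-1},{"delta_pos":[1,-0.3,0],"rot":[0,0,0],"fingers":-1}]'; python3 off.py; python3 -c "
from h import *
print([d for d in find('seam_6','wrist')],[d for d in find('seam_6','side')])"
```

```text
time_s: 19.45
position: [0.5159, -0.1125, 0.1625]
orientation: [-3.141, -0.0, -2.969]
force: [-0.5, -0.2, -1.2]
gripper_width: 0.0186
grip_force: 112.0
time_s: 19.82
position: [0.5167, -0.1128, 0.1625]
orientation: [-3.141, 0.0, -2.969]
force: [0.3, 0.0, -1.6]
gripper_width: 0.0184
grip_force: 112.0
match 0.8180986046791077 (319, 183) ball [ 502.6 -115.2] off [-14.10324286  -2.44718005]
wrist [(0.74, [506.0, -114.5, 35.0])] [ 0.4 -0.9 -1.4]
side [(0.66, [503.7, -116.9, 31.4])] [ 0.4 -0.9 -1.4]
[(0.96, [465.2, -100.8, 35.0]), (0.93, [505.0, -115.2, 30.1]), (0.78, [442.0, -115.8, 29.5]), (0.74, [423.7, -128.2, 35.6])] [(0.91, [441.9, -115.2, 35.6]), (0.87, [462.6, -103.0, 27.6]), (0.79, [381.3, -121.4, 36.7]), (0.79, [419.9, -124.9, 31.0])]
```

All seven points are passed. I lift out, untilt the tool (−4.2° about the closing axis) and go in front of the rack.

```bash
python3 -m jog '[{"delta_pos":[0,0,12],"rot":[0,0,0],"fingers":-1},{"delta_pos":[0,0,35],"rot":[0,0,0],"fingers":-1},{"delta_pos":[0,0,60],"rot":[0.3,-2,0],"fingers":-1},{"delta_pos":[16,9,62],"rot":[0.7,-4.2,0],"fingers":-1},{"delta_pos":[32,19,62],"rot":[0.7,-4.2,0],"fingers":-1},{"delta_pos":[32,19,62],"rot":[0.7,-4.2,0],"fingers":-1},{"delta_pos":[32,19,62],"rot":[0.7,-4.2,0],"fingers":-1}]'
python3 - <<'E'
from h import *
from scipy.spatial.transform import Rotation as Ro
im=snap("wrist","w6.png");s=sensors.observe();p=s["position"]
g=p+Ro.from_euler('xyz',s["orientation"]).as_matrix()@np.array([0,0,-.0187]);print("grasp",g*1000)
a=cv2.imread('pics/w5.png');ref=a[178:196,312:330]
m=cv2.matchTemplate(im[:,:,::-1][150:240,290:350].copy(),ref,cv2.TM_CCOEFF_NORMED);_,v,_,l=cv2.minMaxLoc(m)
uv=(290+l[0]+8,150+l[1]+7);z=g[2]-.1458+.005;b=onz("wrist",uv,z);print(v,uv,"ball",b,"minus grasp",b-g[:2]*1000,z)
for cam in ("side","wrist","top"):
    cams.get_image(cam);print(cam,[d for d in find("ball_tool",cam) if d[1][2]>15],find("blade_tool",cam)[:1])
# ball pixel patch brightness for own reading
print(im[172:204:2,304:336:2].mean(2).astype(int))
E
```

```text
time_s: 21.05
position: [0.5486, -0.0933, 0.2235]
orientation: [-3.142, 0.072, -2.969]
force: [-1.1, -0.8, -1.3]
gripper_width: 0.0188
grip_force: 112.1
grasp [547.15171493 -93.77352447 242.30637309]
0.6550566554069519 (304, 225) ball [ 588.5 -101.4] minus grasp [41.34828507 -7.62647553] 0.10150637309100055
side [(0.81, [540.2, -95.3, 95.8])] [(0.52, [659.4, -161.2, 33.5])]
wrist [(0.79, [547.7, -89.4, 95.6])] [(0.84, [657.2, -158.1, 31.4])]
top [] []
[[ 57  60  58  57  64  61  58  53  55  54  52  54  58  52  33  37]
 [ 55  62  66  60  61  54  55  62  54  57  46  54  56  60  38  42]
 [ 65  65  60  56  63  59  60  49  55  61  47  61  63  65  61  69]
 [ 59  63  59  61  57  54  54  51  51  56  54  63  60  63  66  74]
 [ 59  59  53  57  56  49  68 145 156 115  49  62  64  48  49  69]
 [ 57  53  59  61  55  54 195 231 210 211 121  46  34  28  37  34]
 [ 59  63  60  63  61  86 224 138 130 135 147  33  33  33  33  38]
 [ 54  60  54  64  57  63 185 131 133 104 115  31  36  36  39  35]
 [ 62  54  57  57  57  57 147 135 117 108  64  34  32  40  42  33]
 [ 61  56  59  52  56  55 113 110 108 110  41  30  38  40  37  29]
 [ 59  64  56  59  59  32 101 112 112 111  45  36  33  31  35  30]
 [ 61  76  65  66  62  41  94 107 111 113  44  36  37  39  36  28]
 [ 67  71  70  70  68  53 103 108 111 109  44  32  33  38  30  23]
 [ 74  70  70  67  57  54 107 104 113 112  52  29  33  32  31  28]
 [ 73  68  66  75  64  58 103 110 109 106  56  36  41  52  40  31]
 [ 76  72  71  71  68  64 110 103 113 109  74  69  72  70  63  61]]
```

Run:
```python
from h import *
g=np.array([547.15,-93.77])
for v in (184,185): print(onz("wrist",(320,v),.1015)-g)
# same detector on w3: ball top row/cols
a=cv2.imread('pics/w3.png').mean(2).astype(int);print(a[188:204:2,308:332:2])
```

```text
[-2.45  0.17]
[-1.55  0.27]
[[ 50  56  48  56  55  51  43  49 102 105  50  50]
 [ 49  54  58  50  56  61  62  49  47  37  50  54]
 [ 53  63  61  51 151 194 197 142  49  48  50  46]
 [ 55  62  57  89 216 149 125 176 112  47  49  49]
 [ 56  65  59 106 151 111 104  94 100  28  40  24]
 [ 56  56  54  86 131  99  94  86  59  29  27  26]
 [ 58  52  61  55 111  94  97  92  31  24  24  32]
 [ 53  49  57  52  93 101  98  89  28  30  26  27]]
```

```bash
python3 -m jog '[{"delta_pos":[0,0,-20],"rot":[0,0,0],"fingers":-1},{"delta_pos":[5,0.8,-42],"rot":[0,0,0],"fingers":-1},{"delta_pos":[28,4.5,-42],"rot":[0,0,0],"fingers":-1},{"delta_pos":[52,8.4,-42],"rot":[0,0,0],"fingers":-1},{"delta_pos":[75,12.2,-42],"rot":[0,0,0],"fingers":-1},{"delta_pos":[95.5,15.5,-42],"rot":[0,0,0],"fingers":-1},{"delta_pos":[95.5,15.5,-42],"rot":[0,0,0],"fingers":-1},{"delta_pos":[95.5,15.5,-42],"rot":[0,0,0],"fingers":-1}]'
python3 - <<'E'
from h import *
from scipy.spatial.transform import Rotation as Ro
s=sensors.observe();print((s["position"]+Ro.from_euler('xyz',s["orientation"]).as_matrix()@np.array([0,0,-.0187]))*1000)
for cam in ("side","wrist"):
    cams.get_image(cam);print(cam,[d for d in find("ball_tool",cam) if d[1][2]>15],find("blade_tool",cam)[:1])
E
```

```text
time_s: 22.55
position: [0.6436, -0.0783, 0.1823]
orientation: [-3.141, 0.073, -2.969]
force: [-0.5, 0.8, -1.0]
gripper_width: 0.0185
grip_force: 112.2
[642.22202008 -78.54957529 200.92090489]
side [(0.7, [636.5, -80.0, 53.2])] [(0.57, [657.3, -162.3, 32.9])]
wrist [(0.69, [642.4, -78.0, 56.2])] [(0.83, [659.3, -157.9, 32.0])]
```

```bash
python3 -m jog '[{"delta_pos":[0.5,0,-8],"rot":[0,0,0],"fingers":-1},{"delta_pos":[0.5,0,-15],"rot":[0,0,0],"fingers":-1},{"delta_pos":[0.5,0,-20],"rot":[0,0,0],"fingers":-1},{"delta_pos":[0.5,0,-23],"rot":[0,0,0],"fingers":-1},{"delta_pos":[0.5,0,-24],"rot":[0,0,0],"fingers":-1},{"delta_pos":[0.5,0,-24],"rot":[0,0,0],"fingers":-1}]' && python3 -m jog '[{"delta_pos":[0,0,-1],"rot":[0,0,0],"fingers":-1},{"delta_pos":[0,0,-1],"rot":[0,0,0],"fingers":-1}]'
```

```text
time_s: 23.6
position: [0.6448, -0.0783, 0.1585]
orientation: [-3.141, 0.074, -2.969]
force: [0.7, -0.2, -1.0]
gripper_width: 0.0187
grip_force: 112.2
time_s: 23.85
position: [0.6448, -0.0783, 0.1575]
orientation: [-3.141, 0.074, -2.969]
force: [-0.5, -0.4, -1.2]
gripper_width: 0.0184
grip_force: 112.1
```

```bash
python3 -m jog '[{"delta_pos":[0,0,-1],"rot":[0,0,0],"fingers":-1},{"delta_pos":[0,0,-1],"rot":[0,0,0],"fingers":-1}]'; python3 -m jog '[{"delta_pos":[0,0,-1],"rot":[0,0,0],"fingers":-1},{"delta_pos":[0,0,-1],"rot":[0,0,0],"fingers":-1}]'
```

```text
time_s: 24.1
position: [0.6449, -0.0783, 0.1572]
orientation: [-3.141, 0.075, -2.969]
force: [-2.3, 0.7, 4.7]
gripper_width: 0.0191
grip_force: 113.3
time_s: 24.35
position: [0.645, -0.0782, 0.1571]
orientation: [-3.14, 0.076, -2.969]
force: [-4.0, 1.4, 11.9]
gripper_width: 0.0185
grip_force: 114.6
```

Contact at the original height: seated. I ease off 1 mm, and open gradually.

```bash
python3 -m jog '[{"delta_pos":[0,0,1],"rot":[0,0,0],"fingers":-1},{"delta_pos":[0,0,1.2],"rot":[0,0,0],"fingers":-0.5},{"delta_pos":[0,0,1.2],"rot":[0,0,0],"fingers":-0.4},{"delta_pos":[0,0,1.2],"rot":[0,0,0],"fingers":-0.2},{"delta_pos":[0,0,1.2],"rot":[0,0,0],"fingers":0.1},{"delta_pos":[0,0,1.2],"rot":[0,0,0],"fingers":0.4},{"delta_pos":[0,0,1.2],"rot":[0,0,0],"fingers":0.6},{"delta_pos":[0,0,1.2],"rot":[0,0,0],"fingers":0.6}]' 20
python3 - <<'E'
from h import *
for cam in ("side","wrist"):
    cams.get_image(cam);print(cam,[d for d in find("ball_tool",cam) if d[1][2]>15],find("blade_tool",cam)[:1])
E
```

```text
time_s: 25.35
position: [0.6447, -0.0783, 0.1567]
orientation: [-3.141, 0.074, -2.969]
force: [-0.4, -0.6, -0.1]
gripper_width: 0.0683
grip_force: 0.0
side [(0.59, [422.2, -129.0, 33.2])] [(0.74, [657.4, -159.7, 34.3])]
wrist [(0.76, [642.5, -79.4, 28.3])] [(0.58, [660.6, -159.7, 33.5])]
```

```bash
python3 -m jog '[{"delta_pos":[0,0,20],"rot":[0,0,0],"fingers":0.6},{"delta_pos":[0,0,50],"rot":[0,0,0],"fingers":0.6},{"delta_pos":[0,0,85],"rot":[0,0,0],"fingers":0.6},{"delta_pos":[-15,0,120],"rot":[0,0,0],"fingers":0.6},{"delta_pos":[-60,-5,135],"rot":[0,0,0],"fingers":0.6},{"delta_pos":[-110,-10,140],"rot":[0,0,0],"fingers":0.6},{"delta_pos":[-110,-10,140],"rot":[0,0,0],"fingers":0.6},{"delta_pos":[-110,-10,140],"rot":[0,0,0],"fingers":0.6}]'
python3 - <<'E'
from h import *
for cam in ("side","top","wrist"):
    im=snap(cam,"f_%s.png"%cam);print(cam,[d for d in find("ball_tool",cam) if d[1][2]>15],find("blade_tool",cam)[:1])
for cam,(x,y,w,h) in {"side":(325,128,22,45)}.items():
    a=cv2.imread('pics/%s0.png'%cam).astype(int)[y:y+h,x:x+w];b=cv2.imread('pics/f_%s.png'%cam).astype(int)[y:y+h,x:x+w]
    print(cam,"mean diff",abs(a-b).mean(),cv2.phaseCorrelate(a.mean(2),b.mean(2)))
E
```

```text
time_s: 26.65
position: [0.5351, -0.0883, 0.2971]
orientation: [-3.141, 0.076, -2.97]
force: [0.5, 0.4, -0.7]
gripper_width: 0.0682
grip_force: 0.0
side [(0.8, [638.6, -80.6, 26.4])] [(0.76, [659.0, -160.6, 33.0])]
top [] []
wrist [(0.93, [644.1, -75.8, 31.1]), (0.46, [445.4, -116.0, 31.0])] [(0.55, [658.4, -159.4, 32.7])]
side mean diff 6.863299663299664 ((0.32186420388212866, 0.42533997910313204), 0.9993737296747006)
```

The side image of the hung tool matches the starting one to under half a pixel (~1 mm), and the robot is clear. I hand in.

```bash
python3 -c "
from rig import workorder
print(workorder.sign_off())"
```

```text
the job is handed in; nothing more can be done
None
```

I ran the ball through the groove in one pass from the cable gland end to the other end and hung the tool back upright on its own hooks. The job is handed in, but no verdict was returned; on the first straight the tool pivoted about 4° in the grip and touched the groove wall, with about 12 N measured against the 45 N limit.

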